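Set out the topping tubs from the stack

ROBOT

A 6-joint arm with a two-finger parallel gripper is mounted at the origin on the work surface. World frame = base frame: x ahead of the robot, y to its left, z up, the work surface at z = 0. Lengths are in mm, angles in rad, forces in N, time in s.
With the tool pointing down it reaches from about 275 to 1000 mm from the base axis. Payload 8.4 kg.
Tool frame: the origin (TCP) lies between the finger pads; the fingertips stand 8 mm ahead of it and the grasp point (between the pads) lies 11 mm behind it; z points along the fingers, y is the line along which they close (so a half turn about z gives the same grasp; the last joint's range is limited). The gripper opens to 85 mm and grips with 20 to 120 N. Pads are 22 mm wide; open, the fingers measure 114 mm over their backs; the gripper's body (76 mm by 85 mm) begins 54 mm behind the grasp point. The pads swing forward as they close: fully open they stand 13 mm farther back than shut.
Start: joints at [1.185, 0.353, 1.633, -0, 1.155, -0.002], TCP at [234.028, 579.533, 239.281] pointing down, gripper open.
Joint ranges: [-2.63, 2.63], [-0.92, 2.1], [0.06, 2.66], [-1.3, 4.44], [0, 2.69], [-3.02, 3.02]. Speed limits (rad/s): [2.22, 2.22, 2.79, 3.14, 3.14, 3.14].

INTERFACE

Orientations are given as a rotation vector (axis times angle).
In Python, from station import arm gives the robot as it stands.
- The arm moves only by the tool play_rows, never from a script. Its arguments are lists of equal length, an entry for each row: "gripper": the closure, from -1 (fully open) to 1 (shut); "translation": the shift along the tool's x, y, z in a scale on which 1.0 is 0.75 m, a list of three; "twist": the turn about the tool's z in shares of pi rad (1.0 is pi rad). In form: {"gripper": [gripper, ...], "translation": [[x, y, z], ...], "twist": [twist, ...]}. A call has 1 to 12 rows; each row is the pose to reach, as a shift and turn from the pose commanded when the call began, along the tool's axes at that moment; what a row does not reach only later rows make up. A row lasts 1/10 s, in which the tool goes at most 50 mm and 8.59 degrees, less where a joint would pass 70% of its speed; a pose out of reach is approached as far as the arm can. A shift or turn number past 1, either way, is cut back to 1. A call with a gripper value outside its range is refused whole. The fingers move at their own pace and stop on an object; "newtons" is the grip in N (left out, the last holds). Time passes only in rows, so rows that repeat a pose let the fingers close. It gives the time, the measured TCP pose, the force, the opening and the grip force at its end, in the units of the state.
- arm.sense(): the state, without advancing time (a new reading comes with each control period).
- arm.capture(name): name is "side" or "top"; returns the picture (480x640x3 uint8, red, green, blue); there is no depth.
- arm.camera_info(name): a dict with "fx", "fy", "cx", "cy" (pixels), "k1" (the pictures are not rectified: a ray, as slopes to the right and down, at radius r is drawn at 1 + k1 r^2 times it, then the intrinsics apply), "extrinsics" (4x4, takes a point from world to camera coordinates). Camera axes: x right, y down, z forward; pixel columns grow to the right and rows downward; lengths in mm; the calibration is good to about 2 mm. A picture is of the moment at which its call begins. camera_info takes no time and is no camera call.
- arm.sign_off(): hands the job in; it is judged then, once.
The state is a dict: "time_s": time; "joint_pos": joint angles; "qd": joint speeds; "effort": joint torques, N m; "eef_pos": TCP position; "tcp_rot": TCP orientation; "force": force on the tool from outside, world axes, zero at the start; "ft_torque": the same for the moment, N m; "width": finger opening in mm; "grasp_force": force on a finger pad.
Only numpy, scipy, OpenCV 4.12 (cv2) and the standard library are available. Lean on these libraries where they do the work, as an engineer would, in place of code of your own. Each camera call takes 0.05 s, during which the arm holds its last target. There are 200 camera calls.

TASK

Set out the stacked topping tubs for the sandwich station, working from the top of the stack down and putting each tub straight onto its own place before taking the next: the yellow, red and green tubs each go centred and lengthwise on the mat of their own colour, and the blue tub goes centred on top of the metal pan, turned at right angles to it so that it stacks on the rim instead of nesting inside. Leave all four upright, let go of and at rest, and leave the jar and the tin where they stand.

Things in the scene. Friction and masses are not known exactly. Their poses are not given: they have to be found in the camera images.
- tub_yellow: Yellow open plastic tub, loose, 120 g, tapered: 150 long (x) by 58 wide (y) at the rim, 134 by 42 at the flat foot, 50 high, walls 4 to 5 thick; upright rim band 12 high (grip it across the 58, mid-length). Origin: centre of underside, z up; ends alike. Start: top of the stack, underside at 150; the tubs lie fanned, each turned 45 or 90 degrees to the one beneath, centred within 10 mm.
- tub_blue: Blue open plastic tub, loose, 120 g, tapered: 150 long (x) by 58 wide (y) at the rim, 134 by 42 at the flat foot, 50 high, walls 4 to 5 thick; upright rim band 12 high (grip it across the 58, mid-length). Origin: centre of underside, z up; ends alike. Start: second from top, underside at 100; the tubs lie fanned, each turned 45 or 90 degrees to the one beneath, centred within 10 mm.
- tub_red: Red open plastic tub, loose, 120 g, tapered: 150 long (x) by 58 wide (y) at the rim, 134 by 42 at the flat foot, 50 high, walls 4 to 5 thick; upright rim band 12 high (grip it across the 58, mid-length). Origin: centre of underside, z up; ends alike. Start: third from top, underside at 50; the tubs lie fanned, each turned 45 or 90 degrees to the one beneath, centred within 10 mm.
- tub_green: Green open plastic tub, loose, 120 g, tapered: 150 long (x) by 58 wide (y) at the rim, 134 by 42 at the flat foot, 50 high, walls 4 to 5 thick; upright rim band 12 high (grip it across the 58, mid-length). Origin: centre of underside, z up; ends alike. Start: bottom of the stack, on the counter; the tubs lie fanned, each turned 45 or 90 degrees to the one beneath, centred within 10 mm.
- mat_yellow: yellow flat mat fixed to the counter, 170 long (x) by 78 wide (y), 3 thick; origin at the centre of its underside, so its top is 3 above the origin. The place of the yellow tub, set lengthwise along it.
- mat_red: red flat mat fixed to the counter, 170 long (x) by 78 wide (y), 3 thick; origin at the centre of its underside, so its top is 3 above the origin. The place of the red tub, set lengthwise along it.
- mat_green: green flat mat fixed to the counter, 170 long (x) by 78 wide (y), 3 thick; origin at the centre of its underside, so its top is 3 above the origin. The place of the green tub, set lengthwise along it.
- pan: Silver metal pan fixed to the counter, shaped like the tubs (rim 150 along x by 58 along y), empty, on a black base plate 166 by 74 by 4. Origin: centre of the plate's underside; rim top 54 above it. A tub across it at right angles stacks on the rim (underside 54 above this origin); the same way round it would nest about half its depth inside.
- jar: Bystander: loose amber glass jar, 64 across, 110 high, standing on the counter; origin at the centre of its underside. To be left alone.
- tin: Bystander: loose pale steel tin wrapped in white paper, 72 across, 90 high, standing on the counter; origin at the centre of its underside. To be left alone.
Mind the look-alikes: they are no part of the job. Several things have the shape of the tub_blue; the one meant has the colours described above. Of the things that look like the tub_green, take the one that is farthest from the robot's base at the start.

How it is judged:
By the outcome, as a careful person would: the job done as asked, in the order asked, and still so for the second after the job is handed in, with the robot touching nothing.
It also fails if it takes over 106 s, if anything falls off the work surface, if the arm or the gripper's body presses on something with over 40 N, if the wrist force passes 120 N, or if a joint passes its speed limit or range.

## Working session

There is one attempt and no reset: what is moved stays moved. The work goes in short steps, Python scripts to look and compute and a tool call to move; the robot and the scene stay as the last step left them, time stands still between calls to the robot, and variables do not carry over. Pictures are saved under pics/ and viewed, at most 14 in all, crops included, and the job is handed in when it is done.

Besides the shell and the picture viewer there is one more tool, called in YAML: its name, and indented under it one key for each argument. play_rows: Moves the arm, as the interface text tells. Its arguments: {"type":"object","properties":{"gripper":{"type":"array"},"translation":{"type":"array"},"twist":{"type":"array"},"newtons":{"type":"number"}},"required":["gripper","translation","twist"]}

```bash
ls; mkdir -p pics; python3 - <<'E'
from station import arm
import cv2
for n in("top","side"):
    cv2.imwrite(f"pics/{n}0.png",arm.capture(n)[:,:,::-1]); print(n,arm.camera_info(n))
s=arm.sense();print(s)
E
```

```text
pics
top {'fx': 447.58591830097816, 'fy': 447.58591830097816, 'cx': 322.85809059150597, 'cy': 236.2668222498157, 'k1': -0.11490078356126127, 'extrinsics': array([[ 8.74227112e-03, -9.99958592e-01,  2.52742074e-03,
         1.27086536e+01],
       [-9.78717908e-01, -9.07473840e-03, -2.05009528e-01,
         5.11185051e+02],
       [ 2.05023975e-01, -6.81383058e-04, -9.78756714e-01,
         1.11155577e+03],
       [ 0.00000000e+00,  0.00000000e+00,  0.00000000e+00,
         1.00000000e+00]])}
side {'fx': 618.7852553477506, 'fy': 618.7852553477506, 'cx': 314.9028383413359, 'cy': 247.71698089367027, 'k1': -0.07730818527057907, 'extrinsics': array([[ 9.99135854e-01, -3.96008551e-02,  1.26220861e-02,
        -4.83684508e+02],
       [-1.64692936e-02, -6.56025495e-01, -7.54559018e-01,
         9.04221620e+01],
       [ 3.81615926e-02,  7.53699092e-01, -6.56110792e-01,
         1.42467349e+03],
       [ 0.00000000e+00,  0.00000000e+00,  0.00000000e+00,
         1.00000000e+00]])}
{'time_s': 0.1, 'joint_pos': array([ 1.18459933e+00,  3.53603128e-01,  1.63402983e+00,  6.45636371e-06,
        1.15519376e+00, -2.38508608e-03]), 'qd': array([ 0.0001987 , -0.00251168, -0.0011898 ,  0.00019784,  0.00176268,
       -0.00150636]), 'effort': array([ 4.75658708e-04, -6.06360483e+01, -3.42820036e+01,  1.42693980e-05,
        3.85600200e-03,  1.70671711e-05]), 'eef_pos': array([233.8752823 , 579.16199196, 238.63441348]), 'tcp_rot': array([-5.99153984e-01, -3.08367993e+00,  1.90005894e-03]), 'force': array([-0.91035165, -0.01916321, -0.23094882]), 'ft_torque': array([ 0.0040382 ,  0.03171141, -0.03414481]), 'grasp_force': 0.0, 'width': 85.49469509709436}
```

View pics/top0.png

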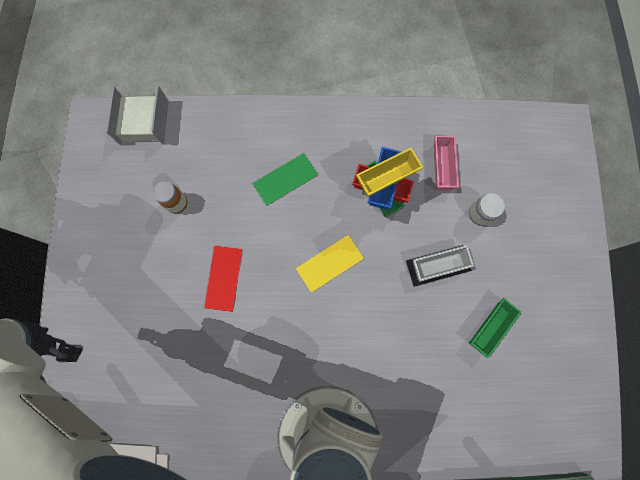

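View pics/side0.png

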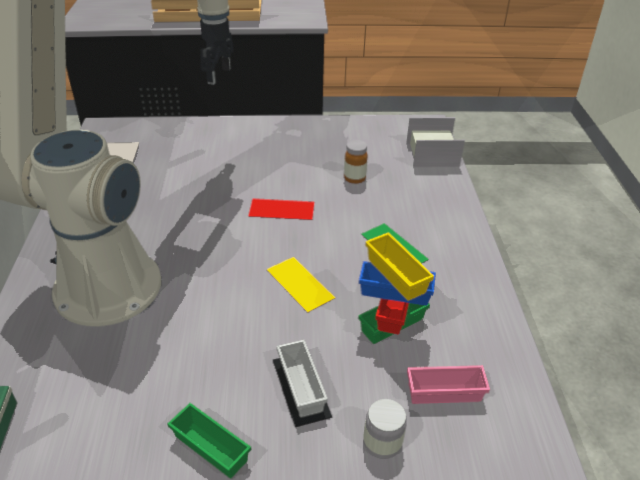

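The top view shows the fanned stack at about (388,178) with yellow on top. The mats are green (285,179), yellow (330,263) and red (224,278). The pan is at (441,264), the tin at (488,208) and the jar at (170,197). The pink tub (447,163) and the green tub (496,327) are decoys. The side view agrees.

```bash
cat > h.py <<'E'
from station import arm
import numpy as np, cv2
from scipy.spatial.transform import Rotation as Rn
HUE={'yellow':(22,34),'red':(0,6),'green':(55,85),'blue':(105,125)}
def cam(n):
    c=arm.camera_info(n); E=np.array(c['extrinsics'])
    K=np.array([[c['fx'],0,c['cx']],[0,c['fy'],c['cy']],[0,0,1.]])
    return K,np.array([c['k1'],0,0,0,0.]),E
def plane(n,px,z):
    K,D,E=cam(n); R,t=E[:3,:3],E[:3,3]
    u=cv2.undistortPoints(np.float64(px).reshape(-1,1,2),K,D).reshape(-1,2)
    d=np.c_[u,np.ones(len(u))]@R; o=-R.T@t
    return (o+d*((z-o[2])/d[:,2])[:,None]),o
def comps(img,color,amin=150):
    hsv=cv2.cvtColor(img,cv2.COLOR_RGB2HSV); lo,hi=HUE[color]
    m=cv2.inRange(hsv,(lo,110,50),(hi,255,255))
    if color=='red': m|=cv2.inRange(hsv,(174,110,50),(180,255,255))
    m=cv2.morphologyEx(m,cv2.MORPH_CLOSE,np.ones((3,3)))
    cs=[c for c in cv2.findContours(m,cv2.RETR_EXTERNAL,cv2.CHAIN_APPROX_NONE)[0] if cv2.contourArea(c)>amin]
    return cs
def rect(n,c,z,dims=None):
    """minAreaRect of a contour on plane z; with dims, centre from edges far from the camera. -> x,y,yaw,L,W"""
    c=c.reshape(-1,2)
    P,o=plane(n,c,z); P=P[:,:2].astype(np.float32)
    (cx,cy),(a,b),ang=cv2.minAreaRect(P)
    if a<b: a,b,ang=b,a,ang+90
    y=np.radians(ang); C=np.array([cx,cy])
    if dims:
        for ax,L,half in((np.array([np.cos(y),np.sin(y)]),a,dims[0]/2),(np.array([-np.sin(y),np.cos(y)]),b,dims[1]/2)):
            s=np.sign(ax@(C-o[:2])); C=C+ax*s*(L/2-half)
    ang=(ang+90)%180-90
    return np.round([C[0],C[1],ang,a,b],1), np.round([cx,cy],1)
def pose():
    s=arm.sense(); return np.array(s['eef_pos']),Rn.from_rotvec(s['tcp_rot'])
def goto(x,y,z,tuby=None,closing=None):
    """tool-frame shift (m) and twist (rad) to reach; tuby=tub long-axis yaw deg (fingers close across it)"""
    p,R=pose(); M=R.as_matrix(); ty=np.degrees(np.arctan2(M[1,1],M[0,1]))
    out=M.T@(np.array([x,y,z])-p)/1000
    tw=0
    if tuby is not None:
        d=(tuby+90-ty+90)%180-90; tw=-np.radians(d)
    print('shift',np.round(out,4),'twist',np.round(tw,3),'q6',np.round(arm.sense()['joint_pos'][5],2),'tilt',np.round(M[:,2],4))
E
python3 - <<'E'
from h import *
t,s=arm.capture('top'),arm.capture('side')
for n,im in(('top',t),('side',s)):
  for col in HUE:
    for c in comps(im,col):
      m=c.reshape(-1,2).mean(0).round()
      print(n,col,m,cv2.contourArea(c),'z3',*rect(n,c,3),'z50',*rect(n,c,50,(150,58)),'z200',*rect(n,c,200,(150,58)))
hsv=cv2.cvtColor(t,cv2.COLOR_RGB2HSV)
m=cv2.inRange(hsv,(0,0,0),(180,255,75))[225:300,395:485]
for c in cv2.findContours(m,0,cv2.CHAIN_APPROX_NONE)[0]:
  if cv2.contourArea(c)>200: print('pan plate',rect('top',c+np.array([395,225]),4))
cv2.imwrite('pics/pan.png',cv2.resize(t[130:300,350:520,::-1],None,fx=3.5,fy=3.5,interpolation=cv2.INTER_CUBIC))
E
```

```text
top yellow [329. 263.] 1725.5 z3 [448.2  -1.2 -56.6 169.6  77.4] [448.2  -1.2] z50 [451.6  -1.3 -56.6 162.9  74.3] [ 4.413e+02 -4.000e-01] z200 [419.5   7.4 -56.6 141.5  64.6] [419.1   2. ]
top yellow [389. 172.] 1464.0 z3 [ 710.4 -168.   -62.1  183.3   73.1] [ 710.4 -168. ] z50 [ 704.6 -169.3  -62.1  176.    70.2] [ 693.1 -160.7] z200 [ 639.9 -137.8  -62.1  152.9   61. ] [ 637.9 -137.2]
top red [223. 278.] 1719.0 z3 [405.1 284.3  -6.2 169.3  78.1] [405.1 284.3] z50 [407.1 281.6  -6.2 162.7  75. ] [399.9 273.8] z200 [379.2 244.3  -6.2 141.3  65.2] [383.1 240.2]
top red [403. 190.] 315.0 z3 [ 656.4 -205.   -18.    72.    44.2] [ 656.4 -205. ] z50 [ 605.1 -176.3  -18.    69.2   42.4] [ 641.2 -196.2] z200 [ 553.2 -144.2  -18.    60.1   36.9] [ 592.8 -168.1]
top green [495. 328.] 1297.0 z3 [ 279.  -444.2  -39.3  156.    64.5] [ 279.  -444.2] z50 [ 277.5 -427.4  -39.3  149.9   61.9] [ 278.8 -425.9] z200 [ 271.6 -359.7  -39.3  130.2   53.8] [ 277.9 -367.6]
top green [285. 179.] 1485.0 z3 [686.  124.7 -57.4 168.5  77.6] [686.  124.7] z50 [679.8 119.9 -57.4 161.9  74.5] [669.6 120.5] z200 [6
[... 1349 characters left out ...]
351.6  -73.    73.7   44.1] [ 570.2 -313.1]
side green [415. 314.] 299.0 z3 [ 703.3 -111.6   69.7   92.6   43.1] [ 703.3 -111.6] z50 [ 687.8 -186.5   69.7   88.3   41.1] [ 690.6 -154.6] z200 [ 647.8 -331.6   69.7   74.5   34.7] [ 649.9 -292.1]
side green [395. 240.] 397.5 z3 [686.1 123.9 -56.9 168.9  76. ] [686.1 123.9] z50 [677.2  78.3 -56.9 161.   72.4] [674.2  69.8] z200 [ 641.2 -107.9  -56.9  135.8   61.1] [ 636.  -102.8]
side blue [399. 288.] 1075.0 z3 [673.7  -7.1 -14.3 174.7 112.9] [673.7  -7.1] z50 [660.5 -29.  -14.3 166.5 107.6] [662.4 -55. ] z200 [ 634.8 -193.4  -14.3  140.5   90.8] [ 626.1 -208.1]
pan plate (array([ 442.9, -295.9,  -76. ,  167.3,   72.2]), array([ 442.9, -295.9]))
```

View pics/pan.png

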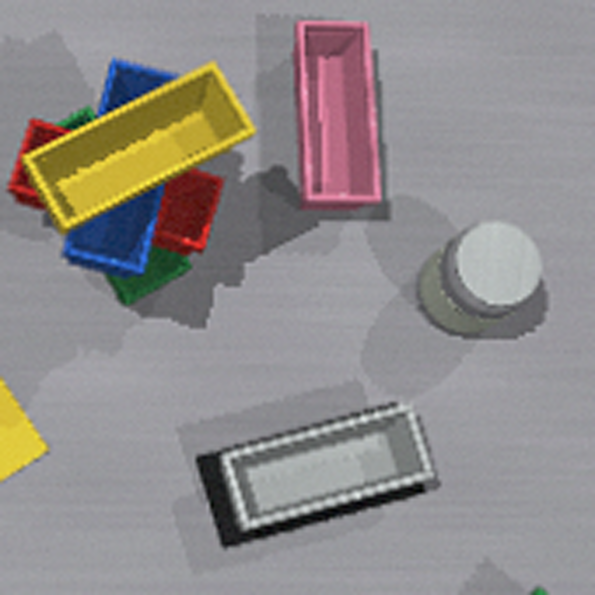

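Both views agree on yellow: (640, -138), yaw -62°. The pan is clear, with the tin beside it. Next I measure the pan rim and work out the first move.

```bash
python3 - <<'E'
from h import *
for n,(r0,r1,c0,c1) in(('top',(235,295,400,480)),('side',(335,425,265,335))):
  hsv=cv2.cvtColor(arm.capture(n),cv2.COLOR_RGB2HSV)
  g=hsv[r0:r1,c0:c1]
  for th in(185,200,215):
    m=cv2.inRange(g,(0,0,th),(180,60,255))
    cs=cv2.findContours(m,0,cv2.CHAIN_APPROX_NONE)[0]
    c=max(cs,key=cv2.contourArea)
    print(n,th,cv2.contourArea(c),*rect(n,c+np.array([c0,r0]),54,(150,58)))
goto(640.2,-137.9,240,-62.1)
E
```

```text
top 185 7.5 [ 373.7 -218.1   15.1   54.4    9.9] [ 426.1 -228.9]
top 200 1.0 [ 365.6 -215.1   16.9   17.     2.5] [ 437.3 -222.4]
top 215 0.0 [ 326.1 -209.1    0.     0.     0. ] [ 401.1 -238.1]
side 185 1769.0 [ 444.7 -295.4  -74.7  149.7   57.5] [ 444.9 -295.2]
side 200 1703.5 [ 443.3 -296.3  -74.7  148.1   55.5] [ 444.3 -295.1]
side 215 1.5 [ 400.3 -409.9   14.9   10.1    2.6] [ 460.9 -365.2]
shift [-0.6453 -0.513  -0.0007] twist 0.7 q6 -0.0 tilt [-2.e-04 -5.e-04 -1.e+00]
```

The rows are not in the units I measure in: shifts go in shares of 0.75 m and turns go in shares of pi rad. I convert before sending: -0.6453 m / 0.75 = -0.8604, -0.513 m / 0.75 = -0.684, 0.7 rad / 3.1416 = 0.2228.

play_rows:
  gripper: [-1, -1, -1, -1, -1, -1, -1, -1, -1, -1, -1, -1]
  translation:
    - [-0.8604, -0.684, 0]
    - [-0.8604, -0.684, 0]
    - [-0.8604, -0.684, 0]
    - [-0.8604, -0.684, 0]
    - [-0.8604, -0.684, 0]
    - [-0.8604, -0.684, 0]
    - [-0.8604, -0.684, 0]
    - [-0.8604, -0.684, 0]
    - [-0.8604, -0.684, 0]
    - [-0.8604, -0.684, 0]
    - [-0.8604, -0.684, 0]
    - [-0.8604, -0.684, 0]
  twist: [0.2228, 0.2228, 0.2228, 0.2228, 0.2228, 0.2228, 0.2228, 0.2228, 0.2228, 0.2228, 0.2228, 0.2228]
  newtons: 40

```text
time_s: 1.5
eef_pos: [530.5, 55.4, 239.5]
tcp_rot: [1.62, 2.691, 0.001]
force: [1.5, 1.2, 0.6]
width: 85.6
grasp_force: 0.0
```

```bash
python3 -c "
from h import *
goto(640.2,-137.9,240,-62.1)"
```

```text
shift [-0.2222  0.0065 -0.0004] twist -0.0 q6 -0.39 tilt [ 6.e-04  2.e-04 -1.e+00]
```

In the tool's units: -0.2222 m / 0.75 = -0.2963, 0.0065 m / 0.75 = 0.0087.

play_rows:
  gripper: [-1, -1, -1, -1, -1, -1, -1]
  translation:
    - [-0.2963, 0.0087, 0]
    - [-0.2963, 0.0087, 0]
    - [-0.2963, 0.0087, 0]
    - [-0.2963, 0.0087, 0]
    - [-0.2963, 0.0087, 0]
    - [-0.2963, 0.0087, 0]
    - [-0.2963, 0.0087, 0]
  twist: [0, 0, 0, 0, 0, 0, 0]

```text
time_s: 2.2
eef_pos: [639.1, -135.9, 238.8]
tcp_rot: [-1.621, -2.69, 0.0]
force: [-1.1, 0.6, 0.7]
width: 85.5
grasp_force: 0.0
```

```bash
python3 -c "
from h import *
print(pose()[0])
goto(640.2,-137.9,177,-62.1)"
```

```text
[ 639.05913932 -135.92974597  238.75557058]
shift [-0.0023  0.0001  0.0618] twist -0.001 q6 -0.7 tilt [-1.e-03  6.e-04 -1.e+00]
```

In the tool's units: 0.062 m / 0.75 = 0.0827, 0.045 m / 0.75 = 0.06.

play_rows:
  gripper: [-1, -1, -1, -1, 0.6, 0.6, 0.6, 0.6, 0.6, 0.6, 0.6, 0.6]
  translation:
    - [-0.0027, 0, 0.0267]
    - [-0.0027, 0, 0.06]
    - [-0.0027, 0, 0.0827]
    - [-0.0027, 0, 0.0827]
    - [-0.0027, 0, 0.0827]
    - [-0.0027, 0, 0.0827]
    - [-0.0027, 0, 0.0827]
    - [-0.0027, 0, 0.0827]
    - [-0.0027, 0, 0.0827]
    - [-0.0027, 0, 0.0827]
    - [-0.0027, 0, 0.0827]
    - [-0.0027, 0, 0.0827]
  twist: [0, 0, 0, 0, 0, 0, 0, 0, 0, 0, 0, 0]

```text
time_s: 3.4
eef_pos: [641.0, -137.8, 178.8]
tcp_rot: [1.619, 2.69, 0.001]
force: [-1.6, -0.0, 6.3]
width: 57.3
grasp_force: 42.8
```

```bash
python3 -c "
from h import *
print(pose()[0])
t=arm.capture('side')
cv2.imwrite('pics/g1.png',cv2.resize(t[170:360,320:480,::-1],None,fx=3,fy=3))
goto(448.4,-1.3,240,-56.6)"
```

```text
[ 640.99639682 -137.7901115   178.83132422]
shift [ 0.2107 -0.1062 -0.0616] twist -0.096 q6 -0.7 tilt [ 1.9e-03 -4.0e-04 -1.0e+00]
```

View pics/g1.png

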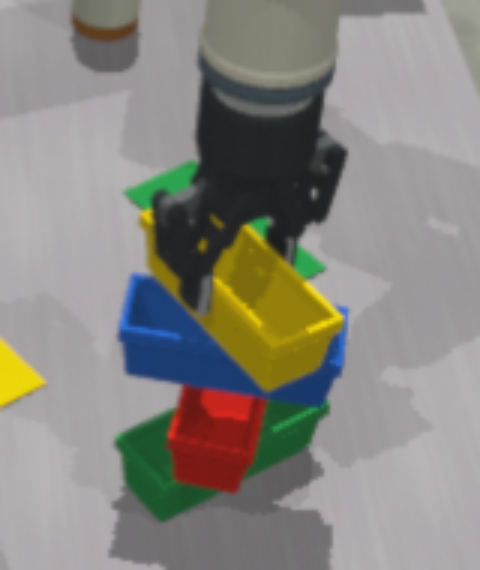

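The side view shows yellow gripped mid-length, pads on the rim, with the stack below undisturbed. Lift and carry to the mat.

In the tool's units: 0.2107 m / 0.75 = 0.2809, -0.06 m / 0.75 = -0.08, -0.096 rad / 3.1416 = -0.0306.

play_rows:
  gripper: [0.6, 0.6, 0.6, 0.6, 0.6, 0.6, 0.6, 0.6, 0.6, 0.6, 0.6]
  translation:
    - [0, 0, -0.02]
    - [0, 0, -0.0467]
    - [0, 0, -0.08]
    - [0.0533, -0.0267, -0.08]
    - [0.1133, -0.0573, -0.08]
    - [0.1733, -0.0873, -0.08]
    - [0.2267, -0.1143, -0.08]
    - [0.26, -0.1307, -0.08]
    - [0.2809, -0.1416, -0.08]
    - [0.2809, -0.1416, -0.08]
    - [0.2809, -0.1416, -0.08]
  twist: [0, 0, 0, -0.0306, -0.0306, -0.0306, -0.0306, -0.0306, -0.0306, -0.0306, -0.0306]

```text
time_s: 4.55
eef_pos: [449.2, -1.3, 238.1]
tcp_rot: [1.488, 2.765, 0.001]
force: [-0.1, 0.4, -2.1]
width: 57.4
grasp_force: 43.5
```

```bash
python3 -c "
from h import *
print(pose()[0])
for n in('top','side'):
  t=arm.capture(n)
  cv2.imwrite(f'pics/c1{n}.png',t[:,:,::-1])
  for col in HUE:
    for c in comps(t,col): print(n,col,c.reshape(-1,2).mean(0).round(),*[rect(n,c,z,(150,58))[0] for z in (50,100,150)])
goto(448.4,-1.3,33,-56.6)"
```

```text
[449.16505352  -1.31849988 238.13231092]
top yellow [319. 265.] [423.7  37.1  -2.5 108.1 103.8] [413.7  35.1  -2.5 103.3  99.3] [403.7  33.2  -2.5  98.6  94.8]
top yellow [356. 248.] [440.3 -57.   -3.5  69.9  42.7] [429.7 -52.3  -3.5  66.9  40.8] [419.2 -47.5  -3.5  63.8  39. ]
top red [223. 278.] [407.1 281.6  -6.2 162.7  75. ] [397.8 269.1  -6.2 155.5  71.8] [388.5 256.7  -6.2 148.4  68.5]
top red [403. 189.] [ 604.6 -178.7  -15.5   69.1   42.5] [ 587.2 -168.   -15.5   66.    40.6] [ 569.9 -157.2  -15.5   63.    38.7]
top green [495. 328.] [ 277.4 -427.4  -39.1  149.8   61.8] [ 275.4 -404.9  -39.1  143.3   59.1] [ 273.5 -382.3  -39.1  136.7   56.4]
top green [285. 177.] [679.8 119.9 -56.4 161.7  73.9] [659.1 117.5 -56.4 154.6  70.6] [638.4 115.1 -56.4 147.5  67.4]
top blue [389. 175.] [ 684.1 -156.1  -14.3  168.    63.6] [ 663.2 -146.4  -14.3  160.6   60.8] [ 642.3 -136.8  -14.3  153.3   58. ]
side yellow [300. 284.] [451.6 -39.  -56.7 163.4  75.5] [451.4 -95.  -56.7 154.9  71.5] [ 451.2 -150.9  -56.7  146.4   67.6]
side yellow [302. 205.] [474.4 276.7 -57.7 203.8 108. ] [472.9 204
[... 332 characters left out ...]
3 -428.6  -39.2  161.8   66.3] [ 288.3 -463.8  -39.2  153.4   62.9] [ 298.3 -499.   -39.2  145.    59.4]
side green [373. 326.] [ 601.8 -207.2  -75.3   90.9   53.3] [ 592.4 -254.5  -75.3   86.2   50.5] [ 583.  -301.7  -75.3   81.4   47.7]
side green [415. 314.] [ 687.8 -186.5   69.7   88.3   41.1] [ 674.5 -234.9   69.7   83.7   38.9] [ 661.1 -283.2   69.7   79.1   36.8]
side green [395. 247.] [677.4  78.  -57.2 160.6  73.3] [665.4  16.  -57.2 152.2  69.5] [653.4 -46.1 -57.2 143.8  65.7]
side blue [397. 282.] [660.3 -27.  -14.7 167.1 109.5] [651.8 -81.9 -14.7 158.4 103.8] [ 643.2 -136.9  -14.7  149.7   98.1]
shift [ 0.0009 -0.0008  0.2047] twist -0.0 q6 -0.59 tilt [ 1.2e-03 -2.0e-04 -1.0e+00]
```

View pics/c1side.png

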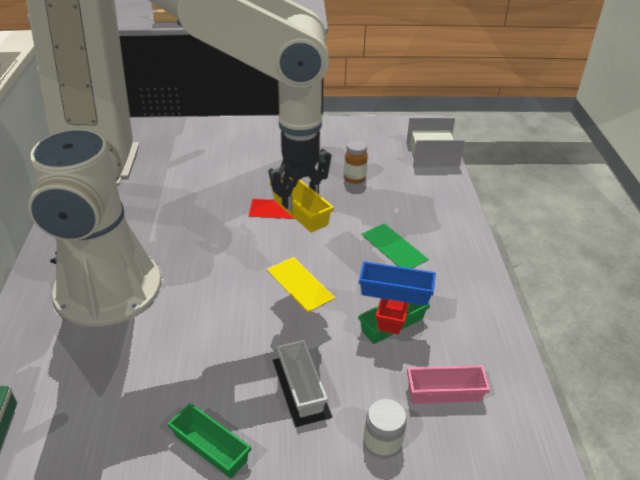

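The side view shows yellow held level above its mat, and blue left in place. Lower it.

In the tool's units: 0.205 m / 0.75 = 0.2733, 0.2 m / 0.75 = 0.2667.

play_rows:
  gripper: [0.6, 0.6, 0.6, 0.6, 0.6, 0.6, 0.6, 0.6, 0.6]
  translation:
    - [0.0012, -0.0011, 0.06]
    - [0.0012, -0.0011, 0.12]
    - [0.0012, -0.0011, 0.18]
    - [0.0012, -0.0011, 0.2267]
    - [0.0012, -0.0011, 0.2533]
    - [0.0012, -0.0011, 0.2667]
    - [0.0012, -0.0011, 0.2733]
    - [0.0012, -0.0011, 0.2733]
    - [0.0012, -0.0011, 0.2733]
  twist: [0, 0, 0, 0, 0, 0, 0, 0, 0]

```text
time_s: 5.55
eef_pos: [447.9, -1.0, 33.0]
tcp_rot: [1.489, 2.765, 0.001]
force: [-0.6, -0.1, -2.0]
width: 57.4
grasp_force: 44.2
```

```bash
python3 -c "
from h import *
print(arm.sense()['force'])
goto(448.4,-1.3,32,-56.6)"
```

```text
[-0.64625224 -0.10597805 -1.97077977]
shift [-0.0005  0.0002  0.001 ] twist -0.0 q6 -0.59 tilt [ 0.0018 -0.     -1.    ]
```

In the tool's units: -0.15 m / 0.75 = -0.2, -0.1 m / 0.75 = -0.1333.

play_rows:
  gripper: [0.6, 0.6, -1, -1, -1, -1, -1, -1, -1, -1, -1, -1]
  translation:
    - [0, 0, 0.002]
    - [0, 0, 0.002]
    - [0, 0, 0.002]
    - [0, 0, 0.002]
    - [0, 0, 0.002]
    - [0, 0, 0.002]
    - [0, 0, -0.0133]
    - [0, 0, -0.0667]
    - [0, 0, -0.1333]
    - [0, 0, -0.2]
    - [0, 0, -0.2]
    - [0, 0, -0.2]
  twist: [0, 0, 0, 0, 0, 0, 0, 0, 0, 0, 0, 0]

```text
time_s: 6.75
eef_pos: [447.5, -0.8, 184.1]
tcp_rot: [1.488, 2.763, 0.003]
force: [0.3, 0.1, -1.4]
width: 85.4
grasp_force: 0.0
```

```bash
python3 -c "
from h import *
goto(642.5,-136.8,185,-14.5)"
```

```text
shift [-2.209e-01  8.790e-02 -1.000e-04] twist -0.735 q6 -0.59 tilt [ 0.0037 -0.     -1.    ]
```

In the tool's units: -0.2209 m / 0.75 = -0.2945, -0.205 m / 0.75 = -0.2733, -0.735 rad / 3.1416 = -0.234.

play_rows:
  gripper: [-1, -1, -1, -1, -1, -1, -1, -1, -1]
  translation:
    - [-0.0533, 0.0213, 0]
    - [-0.1173, 0.0467, 0]
    - [-0.18, 0.072, 0]
    - [-0.24, 0.0955, 0]
    - [-0.2733, 0.1087, 0]
    - [-0.2945, 0.1172, 0]
    - [-0.2945, 0.1172, 0]
    - [-0.2945, 0.1172, 0]
    - [-0.2945, 0.1172, 0]
  twist: [-0.234, -0.234, -0.234, -0.234, -0.234, -0.234, -0.234, -0.234, -0.234]

```text
time_s: 7.65
eef_pos: [640.3, -136.0, 181.4]
tcp_rot: [-0.396, -3.114, -0.0]
force: [0.3, 0.6, 0.6]
width: 85.5
grasp_force: 0.0
```

```bash
python3 -c "
from h import *
print(pose()[0])
for n in('top','side'):
  t=arm.capture(n)
  cv2.imwrite(f'pics/d1{n}.png',t[:,:,::-1])
  for c in comps(t,'yellow'): print(n,c.reshape(-1,2).mean(0).round(),*rect(n,c,3),*rect(n,c,53,(150,58)))
goto(642.5,-136.8,127,-14.5)"
```

```text
[ 640.32908469 -136.04979834  181.37229248]
top [330. 259.] [453.1  -8.3 -56.6 151.3  77.1] [453.1  -8.3] [450.7  -0.7 -56.6 144.9  73.9] [445.5  -7.2]
side [300. 278.] [447.6  20.7 -56.6 209.5 101.4] [447.6  20.7] [449.3  -0.6 -56.6 199.1  96.3] [446.8 -31.7]
shift [-0.0018 -0.0002  0.0551] twist 0.001 q6 -1.53 tilt [-9.e-04  2.e-04 -1.e+00]
```

View pics/d1top.png

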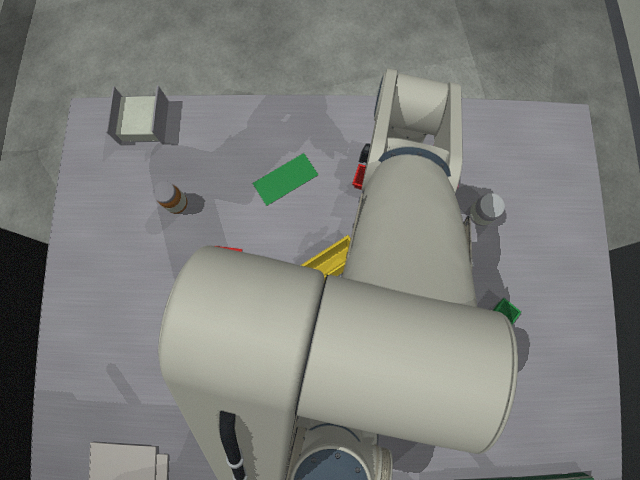

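The arm mostly hides the top view, and the visible corner of the yellow tub lies within the mat. Its rim in the side view puts the tub at (449, -1), which is good. Grasp blue.

play_rows:
  gripper: [-1, -1, -1, -1, 0.6, 0.6, 0.6, 0.6, 0.6, 0.6, 0.6, 0.6]
  translation:
    - [-0.0024, 0, 0.0267]
    - [-0.0024, 0, 0.056]
    - [-0.0024, 0, 0.0733]
    - [-0.0024, 0, 0.0733]
    - [-0.0024, 0, 0.0733]
    - [-0.0024, 0, 0.0733]
    - [-0.0024, 0, 0.0733]
    - [-0.0024, 0, 0.0733]
    - [-0.0024, 0, 0.0733]
    - [-0.0024, 0, 0.0733]
    - [-0.0024, 0, 0.0733]
    - [-0.0024, 0, 0.0733]
  twist: [0, 0, 0, 0, 0, 0, 0, 0, 0, 0, 0, 0]

```text
time_s: 8.95
eef_pos: [644.4, -137.4, 128.7]
tcp_rot: [0.396, 3.114, -0.0]
force: [-0.2, -0.0, 6.7]
width: 57.0
grasp_force: 43.6
```

```bash
python3 -c "
from h import *
print(pose()[0])
goto(444.5,-295.3,187,15)"
```

```text
[ 644.44171535 -137.43466747  128.66546738]
shift [ 0.154  -0.2028 -0.0587] twist -0.515 q6 -1.53 tilt [ 2.3e-03 -4.0e-04 -1.0e+00]
```

In the tool's units: -0.2028 m / 0.75 = -0.2704, 0.154 m / 0.75 = 0.2053, -0.515 rad / 3.1416 = -0.1639.

play_rows:
  gripper: [0.6, 0.6, 0.6, 0.6, 0.6, 0.6, 0.6, 0.6, 0.6, 0.6, 0.6, 0.6]
  translation:
    - [0, 0, -0.02]
    - [0, 0, -0.0467]
    - [0, 0, -0.0783]
    - [0.0267, -0.0347, -0.0783]
    - [0.06, -0.0787, -0.0783]
    - [0.0987, -0.13, -0.0783]
    - [0.1373, -0.1808, -0.0783]
    - [0.1707, -0.2248, -0.0783]
    - [0.1933, -0.2547, -0.0783]
    - [0.2053, -0.2704, -0.0783]
    - [0.2053, -0.2704, -0.0783]
    - [0.2053, -0.2704, -0.0783]
  twist: [0, 0, 0, -0.1639, -0.1639, -0.1639, -0.1639, -0.1639, -0.1639, -0.1639, -0.1639, -0.1639]

```text
time_s: 10.15
eef_pos: [444.3, -295.1, 186.5]
tcp_rot: [-0.41, 3.114, -0.0]
force: [0.1, -0.5, -1.8]
width: 57.7
grasp_force: 43.4
```

```bash
python3 -c "
from h import *
for i in range(4):
  print(arm.sense()['time_s'],pose()[0]); arm.capture('top')
for n in('top','side'):
  t=arm.capture(n)
  cv2.imwrite(f'pics/e1{n}.png',t[:,:,::-1])
  z=pose()[0][2]-28.7+50
  for c in comps(t,'blue',50): print(n,c.reshape(-1,2).mean(0).round(),*rect(n,c,z,(150,58)))
  for z,col in((100,'red'),(50,'green')):
    for c in comps(t,col): print(n,col,c.reshape(-1,2).mean(0).round(),*rect(n,c,z,(150,58)))
goto(444.5,-295.3,83,15)"
```

```text
10.15 [ 444.34046773 -295.05907673  186.46941598]
10.2 [ 444.60239163 -294.76555812  186.31237568]
10.25 [ 444.68579538 -294.59675819  186.18223894]
10.3 [ 444.62353801 -294.52295143  186.0483297 ]
top [451. 233.] [ 474.6 -237.9  -74.5   64.1   57.6] [ 486.3 -279.2]
top red [223. 278.] [397.8 269.1  -6.2 155.5  71.8] [394.3 262.6]
top red [383. 183.] [ 645.6 -135.8   72.5  150.5   65.8] [ 641.9 -134.4]
top green [386. 204.] [ 598.3 -117.3   72.8   91.4   49.5] [ 593.7 -146.5]
top green [285. 179.] [679.8 120.1 -57.2 161.9  74.8] [669.5 120.6]
side [301. 324.] [ 442.3 -293.8   15.5  150.3   90.2] [ 446.4 -309.4]
side red [395. 299.] [ 646.  -135.9   72.4  186.1   57.9] [ 640.5 -153. ]
side red [260. 210.] [356.8 123.8  83.6  72.8  64.5] [364.3 161.8]
side green [210. 440.] [ 278.2 -429.1  -39.3  161.6   66. ] [ 280.2 -435.8]
side green [373. 326.] [ 601.9 -207.9  -73.9   91.1   52.6] [ 596.3 -178.9]
side green [414. 310.] [ 697.9 -158.7   70.   117.8   41.4] [ 695.7 -140.7]
side green [395. 247.] [677.3  78.3 -57.2 160.8  73.3] [673.8  69.6]
shift [-1.000e-04 -8.000e-04  1.029e-01] twist 0.002 q6 -2.42 tilt [-1.e-04  2.e-04 -1.e+00]
```

View pics/e1side.png

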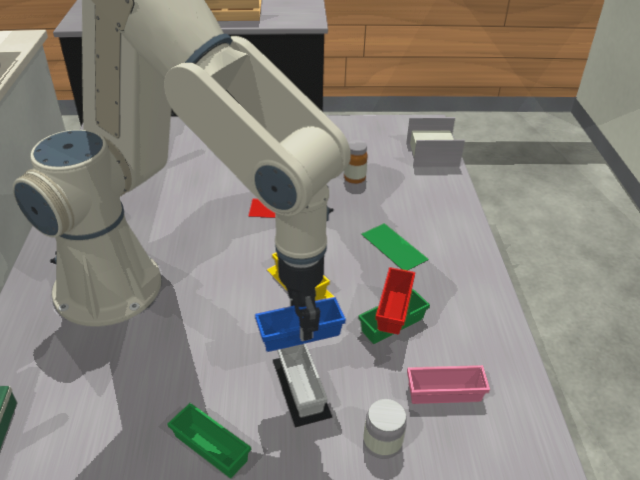

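The side view shows blue held across and above the pan. The measured tub centre is (442.3, -293.8), about 2 mm short along its length, so I correct for that while lowering.

```bash
python3 -c "
from h import *
goto(446.6,-296.2,84,15)"
```

```text
shift [-0.0018 -0.0022  0.1019] twist 0.002 q6 -2.42 tilt [-1.e-04  2.e-04 -1.e+00]
```

In the tool's units: 0.102 m / 0.75 = 0.136, -0.0022 m / 0.75 = -0.0029.

play_rows:
  gripper: [0.6, 0.6, 0.6, 0.6, 0.6, 0.6, 0.6, 0.6, 0.6]
  translation:
    - [-0.0024, -0.0029, 0.0267]
    - [-0.0024, -0.0029, 0.06]
    - [-0.0024, -0.0029, 0.0933]
    - [-0.0024, -0.0029, 0.12]
    - [-0.0024, -0.0029, 0.1307]
    - [-0.0024, -0.0029, 0.136]
    - [-0.0024, -0.0029, 0.136]
    - [-0.0024, -0.0029, 0.136]
    - [-0.0024, -0.0029, 0.136]
  twist: [0, 0, 0, 0, 0, 0, 0, 0, 0]

```text
time_s: 11.35
eef_pos: [446.5, -297.1, 84.9]
tcp_rot: [-0.411, 3.113, -0.002]
force: [0.2, -0.1, -1.8]
width: 57.5
grasp_force: 43.3
```

```bash
python3 -c "
from h import *
for i in range(2): print(pose()[0]); t=arm.capture('side')
for c in comps(t,'blue',50): print(*rect('side',c,pose()[0][2]-28.7+50,(150,58)))
print(arm.sense()['force'])
goto(446.6,-296.2,82.7,15)"
```

```text
[ 446.5353405  -297.14803087   84.88153333]
[ 446.44416625 -297.10674538   84.81359509]
[ 444.7 -296.4   16.   150.9   87. ] [ 448.2 -310.5]
[ 0.08434903  0.35578969 -0.75232666]
shift [-0.0005  0.0008  0.002 ] twist 0.0 q6 -2.42 tilt [ 1.e-03 -7.e-04 -1.e+00]
```

In the tool's units: -0.1 m / 0.75 = -0.1333, -0.075 m / 0.75 = -0.1.

play_rows:
  gripper: [0.6, 0.6, 0.6, -1, -1, -1, -1, -1, -1, -1, -1, -1]
  translation:
    - [-0.0004, 0.0009, 0.0013]
    - [-0.0004, 0.0009, 0.0029]
    - [-0.0004, 0.0009, 0.0029]
    - [-0.0004, 0.0009, 0.0029]
    - [-0.0004, 0.0009, 0.0029]
    - [-0.0004, 0.0009, 0.0029]
    - [-0.0004, 0.0009, 0.0029]
    - [-0.0004, 0.0009, -0.0133]
    - [-0.0004, 0.0009, -0.0533]
    - [-0.0004, 0.0009, -0.1]
    - [-0.0004, 0.0009, -0.1333]
    - [-0.0004, 0.0009, -0.1333]
  twist: [0, 0, 0, 0, 0, 0, 0, 0, 0, 0, 0, 0]

```text
time_s: 12.65
eef_pos: [448.1, -297.4, 188.4]
tcp_rot: [-0.41, 3.109, -0.007]
force: [0.0, -0.1, 0.3]
width: 85.5
grasp_force: 0.0
```

```bash
python3 -c "
from h import *
print(arm.sense()['force'])
for n in('top','side'):
  t=arm.capture(n); cv2.imwrite(f'pics/f1{n}.png',t[:,:,::-1])
  for c in comps(t,'blue',50): print(n,*rect(n,c,104,(150,58)))
goto(645.8,-135.8,180,72.5)"
```

```text
[ 0.01048097 -0.10234695  0.33726131]
top [ 444.2 -295.7   14.1  132.2   63.4] [ 452.1 -291. ]
side [ 444.7 -296.6   15.2  150.4   86.5] [ 448.3 -310.4]
shift [-0.2342  0.1032  0.0051] twist -1.003 q6 -2.42 tilt [ 0.0015 -0.001  -1.    ]
```

View pics/f1side.png

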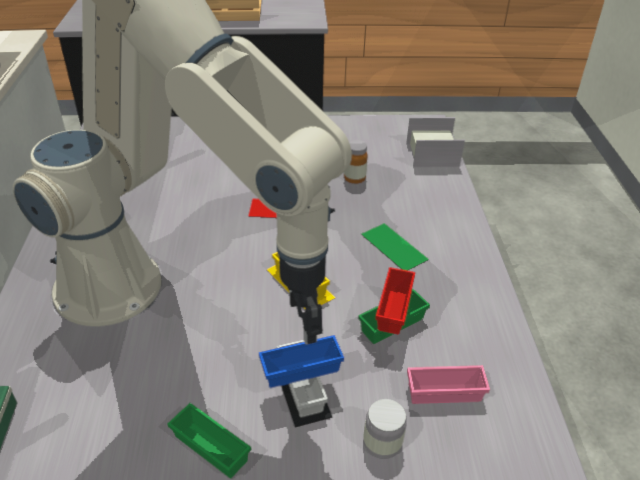

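Blue sits level across the pan rim, at (444.5, -296), yaw about 15°. A twist of -1.0 would pass the joint-6 limit, so I turn the other way for red (+2.139).

In the tool's units: -0.2342 m / 0.75 = -0.3123, -0.21 m / 0.75 = -0.28, 1.7 rad / 3.1416 = 0.5411.

play_rows:
  gripper: [-1, -1, -1, -1, -1, -1, -1, -1, -1, -1, -1, -1]
  translation:
    - [-0.0267, 0.012, 0]
    - [-0.08, 0.0353, 0]
    - [-0.1333, 0.0587, 0]
    - [-0.1867, 0.0823, 0]
    - [-0.24, 0.1057, 0]
    - [-0.28, 0.1233, 0]
    - [-0.3123, 0.1376, 0]
    - [-0.3123, 0.1376, 0]
    - [-0.3123, 0.1376, 0]
    - [-0.3123, 0.1376, 0]
    - [-0.3123, 0.1376, 0]
    - [-0.3123, 0.1376, 0]
  twist: [0.5411, 0.5411, 0.5411, 0.5411, 0.5411, 0.5411, 0.5411, 0.5411, 0.5411, 0.5411, 0.5411, 0.5411]

```text
time_s: 13.95
eef_pos: [644.6, -135.4, 182.2]
tcp_rot: [-2.074, -2.357, 0.002]
force: [-0.5, 0.1, -0.1]
width: 85.4
grasp_force: 0.0
```

```bash
python3 -c "
from h import *
for i in range(2): print(pose()[0]); t=arm.capture('side')
goto(645.8,-135.8,120,72.5)"
```

```text
[ 644.59785355 -135.38090235  182.2436525 ]
[ 644.59711458 -135.41698108  182.29947559]
shift [-0.0005  0.0012  0.0624] twist 0.438 q6 -0.34 tilt [-2.5e-03  5.0e-04 -1.0e+00]
```

In the tool's units: 0.06 m / 0.75 = 0.08, 0.0012 m / 0.75 = 0.0016, 0.438 rad / 3.1416 = 0.1394.

play_rows:
  gripper: [-1, -1, -1, -1, -1]
  translation:
    - [-0.0007, 0.0016, 0.0133]
    - [-0.0007, 0.0016, 0.04]
    - [-0.0007, 0.0016, 0.0667]
    - [-0.0007, 0.0016, 0.08]
    - [-0.0007, 0.0016, 0.08]
  twist: [0.1394, 0.1394, 0.1394, 0.1394, 0.1394]

```text
time_s: 14.55
eef_pos: [645.4, -135.7, 121.9]
tcp_rot: [-2.526, -1.863, 0.004]
force: [-0.3, -1.2, 0.7]
width: 85.5
grasp_force: 0.0
```

```bash
python3 -c "
from h import *
for i in range(3): print(pose()[0]); t=arm.capture('side')
goto(645.8,-135.8,77,72.5)"
```

```text
[ 645.38923107 -135.69521861  121.86148258]
[ 646.23064002 -135.86397499  123.18672735]
[ 646.90771798 -136.00807753  124.10906247]
shift [-0.0001 -0.0015  0.0477] twist 0.003 q6 0.09 tilt [ 8.e-04 -2.e-04 -1.e+00]
```

In the tool's units: 0.0455 m / 0.75 = 0.0607, 0.035 m / 0.75 = 0.0467.

play_rows:
  gripper: [-1, -1, -1, -1, 0.6, 0.6, 0.6, 0.6, 0.6, 0.6, 0.6, 0.6]
  translation:
    - [0, 0, 0.02]
    - [0, 0, 0.0467]
    - [0, 0, 0.0607]
    - [0, 0, 0.0607]
    - [0, 0, 0.0607]
    - [0, 0, 0.0607]
    - [0, 0, 0.0607]
    - [0, 0, 0.0607]
    - [0, 0, 0.0607]
    - [0, 0, 0.0607]
    - [0, 0, 0.0607]
    - [0, 0, 0.0607]
  twist: [0, 0, 0, 0, 0, 0, 0, 0, 0, 0, 0, 0]

```text
time_s: 15.9
eef_pos: [647.5, -136.2, 79.5]
tcp_rot: [2.532, 1.858, 0.002]
force: [0.2, -0.3, 5.9]
width: 57.6
grasp_force: 43.5
```

```bash
python3 -c "
from h import *
print(pose()[0])
goto(405.4,284.1,180,-6.3)"
```

```text
[ 647.52297874 -136.1538777    79.50894825]
shift [ 0.3282 -0.3569 -0.1011] twist 1.376 q6 0.1 tilt [ 1.7e-03 -4.0e-04 -1.0e+00]
```

In the tool's units: -0.3023 m / 0.75 = -0.4031, 0.278 m / 0.75 = 0.3707, 1.3 rad / 3.1416 = 0.4138.

play_rows:
  gripper: [0.6, 0.6, 0.6, 0.6, 0.6, 0.6, 0.6, 0.6, 0.6, 0.6, 0.6, 0.6]
  translation:
    - [0, 0, -0.02]
    - [0, 0, -0.0533]
    - [0, 0, -0.1067]
    - [0.0267, -0.0289, -0.1333]
    - [0.0667, -0.0725, -0.1333]
    - [0.1067, -0.116, -0.1333]
    - [0.1507, -0.1639, -0.1333]
    - [0.1947, -0.2117, -0.1333]
    - [0.2387, -0.2596, -0.1333]
    - [0.2827, -0.3073, -0.1333]
    - [0.3267, -0.3552, -0.1333]
    - [0.3707, -0.4031, -0.1333]
  twist: [0, 0, 0, 0.0477, 0.0955, 0.1432, 0.191, 0.2387, 0.2865, 0.3342, 0.382, 0.4138]

```text
time_s: 17.1
eef_pos: [449.1, 207.7, 179.4]
tcp_rot: [-3.141, 0.036, -0.001]
force: [0.6, 1.4, -0.9]
width: 57.3
grasp_force: 43.0
```

```bash
python3 -c "
from h import *
print(pose()[0])
goto(405.4,284.1,140,-6.3)"
```

```text
[449.05073914 207.66802648 179.41941301]
shift [-0.0454 -0.0754  0.0394] twist 0.087 q6 2.02 tilt [ 7.e-04  4.e-04 -1.e+00]
```

In the tool's units: -0.0738 m / 0.75 = -0.0984, 0.0394 m / 0.75 = 0.0525, 0.087 rad / 3.1416 = 0.0277.

play_rows:
  gripper: [0.6, 0.6, 0.6, 0.6, 0.6, 0.6, 0.6]
  translation:
    - [-0.02, -0.0333, 0.0133]
    - [-0.04, -0.0667, 0.0267]
    - [-0.0533, -0.0893, 0.0467]
    - [-0.0593, -0.0984, 0.0525]
    - [-0.0593, -0.0984, 0.0525]
    - [-0.0593, -0.0984, 0.0525]
    - [-0.0593, -0.0984, 0.0525]
  twist: [0.0277, 0.0277, 0.0277, 0.0277, 0.0277, 0.0277, 0.0277]

```text
time_s: 17.8
eef_pos: [407.8, 280.3, 139.8]
tcp_rot: [-3.137, 0.165, -0.001]
force: [-0.4, 0.8, -0.9]
width: 57.2
grasp_force: 43.1
```

```bash
python3 -c "
from h import *
for i in range(4): arm.capture('top'); print(pose()[0])
for n in('top','side'):
  t=arm.capture(n); cv2.imwrite(f'pics/g2{n}.png',t[:,:,::-1])
  z=pose()[0][2]-29.2+50
  for c in comps(t,'red'): print(n,c.reshape(-1,2).mean(0).round(),cv2.contourArea(c),*rect(n,c,z,(150,58)))
  for c in comps(t,'green'): print(n,c.reshape(-1,2).mean(0).round(),*rect(n,c,50,(150,58)))
goto(405.4,284.1,33,-6.3)"
```

```text
[407.7895591  280.33059834 139.74825056]
[407.71809607 280.34010598 139.66635853]
[407.58286306 280.38424915 139.53877733]
[407.46760866 280.42592002 139.43218319]
top [228. 263.] 697.5 [426.7 230.2  26.9 151.2  60.8] [426.8 228.7]
top [495. 327.] [ 277.3 -427.6  -39.4  149.9   62. ] [ 278.6 -426.1]
top [380. 188.] [ 646.  -135.9   30.4  150.2   60.4] [ 645.3 -134.9]
top [285. 179.] [680.  120.  -57.6 162.   74.5] [669.8 120.7]
side [281. 209.] 1075.5 [413.8  82.7  -6.4 142.7  67.7] [409.6  78.3]
side [281. 167.] 1227.5 [409.5 282.1  -6.  149.9 120.5] [406.2 251. ]
side [210. 440.] [ 277.7 -429.3  -39.1  161.7   65.5] [ 279.9 -435.9]
side [393. 316.] [ 646.5 -138.    30.6  167.8   79.4] [ 644.3 -151.7]
side [395. 247.] [677.3  78.4 -57.3 160.8  73.3] [673.8  69.7]
shift [-0.0022 -0.0033  0.1063] twist 0.005 q6 2.28 tilt [ 3.e-04  2.e-04 -1.e+00]
```

View pics/g2side.png

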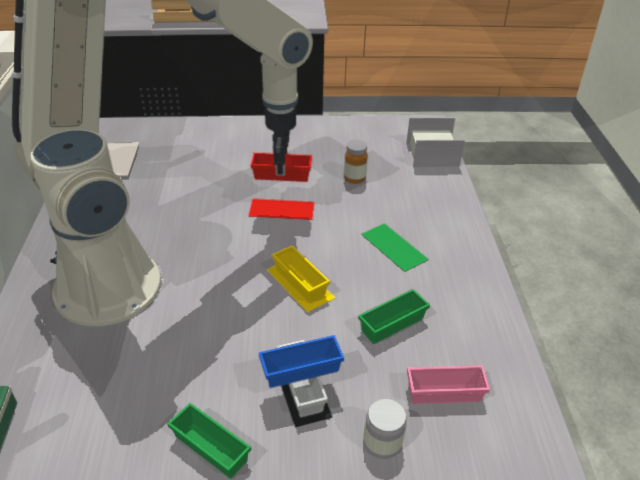

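The side view shows red held level, about a mat's width short of its place. I lower it to a point just above the mat and re-check against the mat in the same camera.

```bash
python3 -c "
from h import *
goto(404.3,283.1,40,-6.3)"
```

```text
shift [-0.0032 -0.0021  0.0993] twist 0.005 q6 2.28 tilt [ 3.e-04  2.e-04 -1.e+00]
```

In the tool's units: 0.099 m / 0.75 = 0.132, -0.0032 m / 0.75 = -0.0043, 0.005 rad / 3.1416 = 0.0016.

play_rows:
  gripper: [0.6, 0.6, 0.6, 0.6, 0.6, 0.6, 0.6, 0.6]
  translation:
    - [-0.0043, -0.0028, 0.0267]
    - [-0.0043, -0.0028, 0.06]
    - [-0.0043, -0.0028, 0.0933]
    - [-0.0043, -0.0028, 0.12]
    - [-0.0043, -0.0028, 0.132]
    - [-0.0043, -0.0028, 0.132]
    - [-0.0043, -0.0028, 0.132]
    - [-0.0043, -0.0028, 0.132]
  twist: [0.0016, 0.0016, 0.0016, 0.0016, 0.0016, 0.0016, 0.0016, 0.0016]

```text
time_s: 18.9
eef_pos: [404.7, 283.7, 41.1]
tcp_rot: [-3.136, 0.172, -0.002]
force: [0.8, -0.5, -1.3]
width: 56.9
grasp_force: 43.1
```

```bash
python3 -c "
from h import *
for i in range(3): t=arm.capture('side'); print(pose()[0])
z=pose()[0][2]-29.2+50
for c in comps(t,'red'): print(c.reshape(-1,2).mean(0).round(),cv2.contourArea(c),*rect('side',c,z,(150,58)))
goto(404.3,283.1,32.4,-6.3)"
```

```text
[404.67156075 283.69616459  41.07644459]
[404.56691765 283.6587415   40.98967092]
[404.47128307 283.60117187  40.87945775]
[281. 202.] 1719.5 [405.9 284.4  -6.5 164.7 143.3] [408.4 241.2]
shift [-0.0001  0.0005  0.0085] twist 0.001 q6 2.29 tilt [ 1.2e-03  8.0e-04 -1.0e+00]
```

In the tool's units: -0.1 m / 0.75 = -0.1333, 0.0085 m / 0.75 = 0.0113.

play_rows:
  gripper: [0.6, 0.6, 0.6, 0.6, -1, -1, -1, -1, -1, -1, -1, -1]
  translation:
    - [0, 0, 0.0053]
    - [0, 0, 0.0093]
    - [0, 0, 0.0113]
    - [0, 0, 0.0113]
    - [0, 0, 0.0113]
    - [0, 0, 0.0113]
    - [0, 0, 0.0113]
    - [0, 0, 0.0113]
    - [0, 0, -0.0067]
    - [0, 0, -0.0467]
    - [0, 0, -0.1]
    - [0, 0, -0.1333]
  twist: [0, 0, 0, 0, 0, 0, 0, 0, 0, 0, 0, 0]

```text
time_s: 20.25
eef_pos: [404.6, 283.7, 143.2]
tcp_rot: [-3.135, 0.172, -0.003]
force: [-0.0, 0.4, -0.0]
width: 85.2
grasp_force: 0.0
```

```bash
python3 -c "
from h import *
p=pose()[0];print(p, arm.sense()['joint_pos'])
goto(646.3,-136.5,p[2],30.5)"
```

```text
[404.6254857  283.72090537 143.2350604 ] [ 6.08501430e-01  2.72685512e-01  1.99809662e+00 -1.92859699e-05
  8.68410140e-01  2.28872426e+00]
shift [ 2.861e-01  3.913e-01 -1.000e-04] twist -0.642 q6 2.29 tilt [ 0.002   0.0014 -1.    ]
```

In the tool's units: 0.3913 m / 0.75 = 0.5217, 0.3857 m / 0.75 = 0.5143, -0.642 rad / 3.1416 = -0.2044.

play_rows:
  gripper: [-1, -1, -1, -1, -1, -1, -1, -1, -1, -1, -1, -1]
  translation:
    - [0.0267, 0.0364, 0]
    - [0.0667, 0.0912, 0]
    - [0.104, 0.1423, 0]
    - [0.1413, 0.1933, 0]
    - [0.1787, 0.2444, 0]
    - [0.216, 0.2955, 0]
    - [0.2533, 0.3465, 0]
    - [0.2907, 0.3976, 0]
    - [0.328, 0.4487, 0]
    - [0.3573, 0.4887, 0]
    - [0.376, 0.5143, 0]
    - [0.3815, 0.5217, 0]
  twist: [0, -0.0318, -0.0637, -0.0955, -0.1273, -0.1592, -0.191, -0.2044, -0.2044, -0.2044, -0.2044, -0.2044]

```text
time_s: 21.45
eef_pos: [646.7, -139.4, 141.0]
tcp_rot: [3.031, 0.823, 0.002]
force: [-0.5, 0.3, -0.4]
width: 85.6
grasp_force: 0.0
```

```bash
python3 -c "
from h import *
for i in range(2): t=arm.capture('side'); print(pose()[0])
for c in comps(t,'red'): print(c.reshape(-1,2).mean(0).round(),cv2.contourArea(c),*rect('side',c,53,(150,58)))
cv2.imwrite('pics/h1.png',cv2.resize(t[170:320,220:350,::-1],None,fx=4,fy=4,interpolation=cv2.INTER_CUBIC))
goto(646.3,-136.5,27,30.5)"
```

```text
[ 646.42047631 -138.86216449  140.75969086]
[ 645.64518617 -137.47989921  140.52521025]
[282. 203.] 1783.5 [405.6 283.6  -6.3 163.9 131.6] [408.5 246.3]
shift [ 0.001  -0.0005  0.1135] twist -0.001 q6 0.83 tilt [ 1.e-04  1.e-04 -1.e+00]
```

View pics/h1.png

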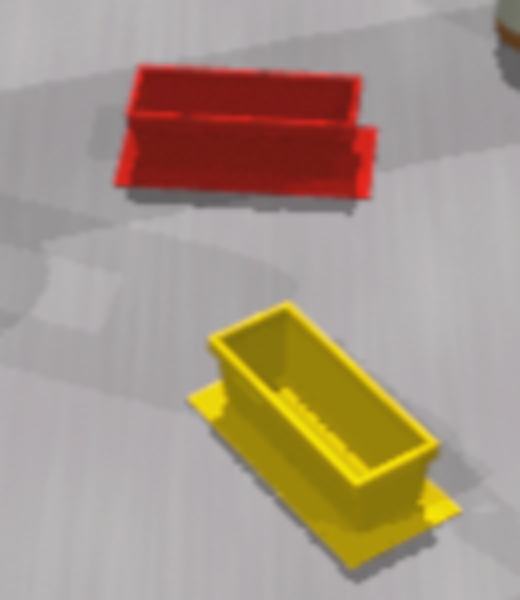

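Red and yellow both sit level and square on their mats. Grasp green.

In the tool's units: 0.113 m / 0.75 = 0.1507, 0.107 m / 0.75 = 0.1427.

play_rows:
  gripper: [-1, -1, -1, -1, -1, -1, 0.6, 0.6, 0.6, 0.6, 0.6, 0.6]
  translation:
    - [0, 0, 0.04]
    - [0, 0, 0.08]
    - [0, 0, 0.12]
    - [0, 0, 0.1427]
    - [0, 0, 0.1507]
    - [0, 0, 0.1507]
    - [0, 0, 0.1507]
    - [0, 0, 0.1507]
    - [0, 0, 0.1507]
    - [0, 0, 0.1507]
    - [0, 0, 0.1507]
    - [0, 0, 0.1507]
  twist: [0, 0, 0, 0, 0, 0, 0, 0, 0, 0, 0, 0]

```text
time_s: 22.75
eef_pos: [646.7, -137.1, 28.8]
tcp_rot: [3.03, 0.826, 0.004]
force: [-0.2, 1.7, 6.7]
width: 57.9
grasp_force: 43.6
```

```bash
python3 -c "
from h import *
for i in range(2): print(pose()[0]); t=arm.capture('side')
goto(686,124.4,120,-57.2)"
```

```text
[ 646.74730507 -137.10250404   28.81171303]
[ 646.69526623 -137.08010447   28.78003814]
shift [ 0.1668 -0.2052 -0.0912] twist 1.531 q6 0.83 tilt [ 2.4e-03 -4.0e-04 -1.0e+00]
```

In the tool's units: -0.2052 m / 0.75 = -0.2736, 0.1668 m / 0.75 = 0.2224, -1.58 rad / 3.1416 = -0.5029.

play_rows:
  gripper: [0.6, 0.6, 0.6, 0.6, 0.6, 0.6, 0.6, 0.6, 0.6, 0.6, 0.6, 0.6]
  translation:
    - [0, 0, -0.02]
    - [0, 0, -0.0533]
    - [0.0133, -0.016, -0.0933]
    - [0.04, -0.0493, -0.12]
    - [0.0733, -0.0903, -0.1216]
    - [0.1067, -0.1312, -0.1216]
    - [0.14, -0.172, -0.1216]
    - [0.1733, -0.2133, -0.1216]
    - [0.2, -0.246, -0.1216]
    - [0.2147, -0.264, -0.1216]
    - [0.2224, -0.2736, -0.1216]
    - [0.2224, -0.2736, -0.1216]
  twist: [0, -0.0318, -0.0796, -0.1273, -0.1751, -0.2228, -0.2706, -0.3183, -0.3661, -0.4138, -0.4615, -0.5029]

```text
time_s: 24.05
eef_pos: [685.3, 126.3, 119.4]
tcp_rot: [1.535, 2.74, 0.001]
force: [-0.5, -1.1, -1.9]
width: 57.4
grasp_force: 43.4
```

```bash
python3 -c "
from h import *
for i in range(2): t=arm.capture('side'); print(pose()[0])
goto(686,124.4,70,-57.2)"
```

```text
[685.22907531 125.50695914 119.39436609]
[685.19024934 124.99822405 119.25500207]
shift [-0.0009  0.0004  0.0493] twist -0.028 q6 -0.37 tilt [ 6.e-04  0.e+00 -1.e+00]
```

In the tool's units: 0.079 m / 0.75 = 0.1053, 0.074 m / 0.75 = 0.0987, -0.028 rad / 3.1416 = -0.0089.

play_rows:
  gripper: [0.6, 0.6, 0.6, 0.6, 0.6, 0.6, 0.6, 0.6]
  translation:
    - [-0.0007, 0, 0.0133]
    - [-0.0007, 0, 0.04]
    - [-0.0007, 0, 0.0653]
    - [-0.0007, 0, 0.0853]
    - [-0.0007, 0, 0.0987]
    - [-0.0007, 0, 0.1053]
    - [-0.0007, 0, 0.1053]
    - [-0.0007, 0, 0.1053]
  twist: [-0.0089, -0.0089, -0.0089, -0.0089, -0.0089, -0.0089, -0.0089, -0.0089]

```text
time_s: 24.95
eef_pos: [685.9, 124.2, 39.9]
tcp_rot: [1.508, 2.755, 0.001]
force: [-0.6, -0.1, -0.9]
width: 57.1
grasp_force: 43.4
```

```bash
python3 -c "
from h import *
for i in range(3): t=arm.capture('side'); print(pose()[0])
z=pose()[0][2]-28.8+50
for c in comps(t,'green'): print(c.reshape(-1,2).mean(0).round(),cv2.contourArea(c),*rect('side',c,z,(150,58)))
cv2.imwrite('pics/i1.png',cv2.resize(t[150:300,320:470,::-1],None,fx=4,fy=4,interpolation=cv2.INTER_CUBIC))
goto(686,124.4,32.2,-57.2)"
```

```text
[686.02918075 124.21299443  40.09866248]
[686.02784524 124.21266077  40.16295224]
[685.96033183 124.25678802  40.15438486]
[210. 440.] 2828.5 [ 280.6 -436.9  -39.   159.5   65.5] [ 282.  -442.8]
[394. 240.] 1635.0 [690.  121.6 -57.5 198.9 116. ] [678.7  85.3]
shift [0.0001 0.0001 0.008 ] twist -0.003 q6 -0.39 tilt [ 1.3e-03  2.0e-04 -1.0e+00]
```

View pics/i1.png

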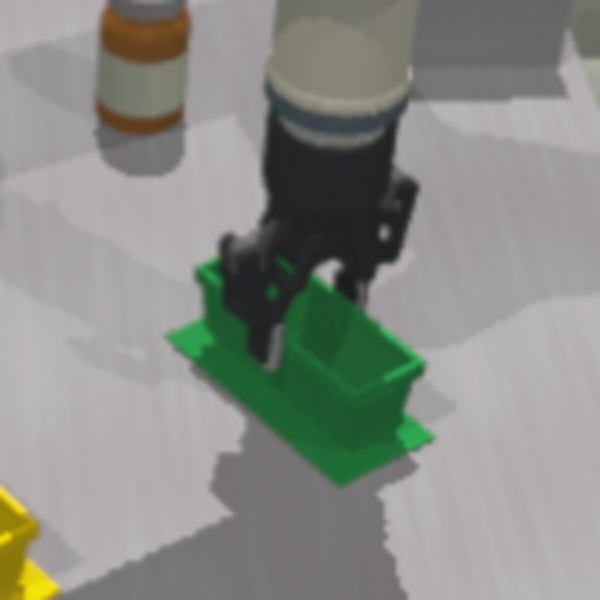

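Green is held level over its mat. I check its position with the rim corners at crop (424,365) and (197,268).

```bash
python3 -c "
from h import *
px=np.array([[424,365],[197,268],[352,395]])/4+[320,150]
print(plane('side',px,61.3)[0])
u=np.array([np.cos(np.radians(-57.2)),np.sin(np.radians(-57.2))]);v=np.array([-u[1],u[0]]);c=np.array([686,124.4])
print(c+75*u+29*v,c-75*u-29*v,c+75*u-29*v)"
```

```text
[[750.51123175  71.91919448  61.3       ]
 [625.00669434 167.86588228  61.3       ]
 [703.2676762   45.98481548  61.3       ]]
[751.00454727  77.06704284] [620.99545273 171.73295716] [702.25168427  45.64796664]
```

In the tool's units: -0.1 m / 0.75 = -0.1333, -0.075 m / 0.75 = -0.1.

play_rows:
  gripper: [0.6, 0.6, 0.6, 0.6, -1, -1, -1, -1, -1, -1, -1, -1]
  translation:
    - [0, 0, 0.0053]
    - [0, 0, 0.0093]
    - [0, 0, 0.0113]
    - [0, 0, 0.0113]
    - [0, 0, 0.0113]
    - [0, 0, 0.0113]
    - [0, 0, 0.0113]
    - [0, 0, 0.0113]
    - [0, 0, -0.0067]
    - [0, 0, -0.0467]
    - [0, 0, -0.1]
    - [0, 0, -0.1333]
  twist: [0, 0, 0, 0, 0, 0, 0, 0, 0, 0, 0, 0]

```text
time_s: 26.3
eef_pos: [686.6, 124.3, 143.1]
tcp_rot: [1.506, 2.754, 0.003]
force: [1.7, 0.8, 0.5]
width: 85.6
grasp_force: 0.0
```

```bash
python3 -c "
from h import *
p=pose()[0];print(p)
goto(234,579,239,None)"
```

```text
[686.57477942 124.30900606 143.12320022]
shift [ 0.6269 -0.1355 -0.0971] twist 0 q6 -0.39 tilt [ 3.2e-03  5.0e-04 -1.0e+00]
```

In the tool's units: 0.45 m / 0.75 = 0.6, 0.39 m / 0.75 = 0.52.

play_rows:
  gripper: [-1, -1, -1, -1, -1, -1, -1, -1, -1, -1, -1, -1]
  translation:
    - [0, 0, -0.06]
    - [0, 0, -0.1293]
    - [0.0533, -0.012, -0.1293]
    - [0.12, -0.0253, -0.1293]
    - [0.1867, -0.04, -0.1293]
    - [0.2533, -0.0547, -0.1293]
    - [0.32, -0.0693, -0.1293]
    - [0.3867, -0.084, -0.1293]
    - [0.4533, -0.0973, -0.1293]
    - [0.52, -0.112, -0.1293]
    - [0.5733, -0.124, -0.1293]
    - [0.6, -0.1293, -0.1293]
  twist: [0, 0, 0, 0, 0, 0, 0, 0, 0, 0, 0, 0]

```text
time_s: 27.5
eef_pos: [358.1, 453.2, 237.5]
tcp_rot: [-1.504, -2.757, -0.002]
force: [0.5, 0.1, 0.1]
width: 85.5
grasp_force: 0.0
```

```bash
python3 -c "
from h import *
for n in('top','side'):
  t=arm.capture(n); cv2.imwrite(f'pics/j{n}.png',t[:,:,::-1])
  for col in HUE:
    for c in comps(t,col): print(n,col,c.reshape(-1,2).mean(0).round(),*rect(n,c,104 if col=='blue' else 53,(150,58)))
s=arm.capture('side'); 
cv2.imwrite('pics/k.png',np.hstack([cv2.resize(a,None,fx=5,fy=5,interpolation=cv2.INTER_CUBIC)[:,:,::-1] for a in (s[200:310,355:432],s[200:310,262:339])]))"
```

```text
top yellow [329. 263.] [450.7  -0.7 -56.6 161.9  74. ] [ 4.408e+02 -1.000e-01]
top red [223. 278.] [406.8 284.3  -6.1 162.1  78.4] [399.7 274.8]
top green [495. 328.] [ 277.1 -426.3  -39.4  149.5   61.9] [ 278.6 -425. ]
top green [284. 177.] [686.1 124.8 -57.  161.2  82.8] [672.7 122.7]
top blue [448. 260.] [ 444.4 -297.3   14.5  149.7   65.2] [ 443.6 -293.7]
side yellow [300. 278.] [ 4.490e+02 -3.000e-01 -5.660e+01  1.995e+02  9.630e+01] [446.6 -31.5]
side red [282. 203.] [406.9 283.5  -6.3 162.6 131.8] [409.1 246.2]
side green [210. 440.] [ 278.5 -431.5  -39.1  161.2   65.3] [ 280.6 -437.9]
side green [395. 241.] [686.6 122.3 -57.5 195.  106.9] [678.1  90.1]
side blue [301. 360.] [ 444.7 -296.6   15.2  150.4   86.5] [ 448.3 -310.4]
```

View pics/k.png

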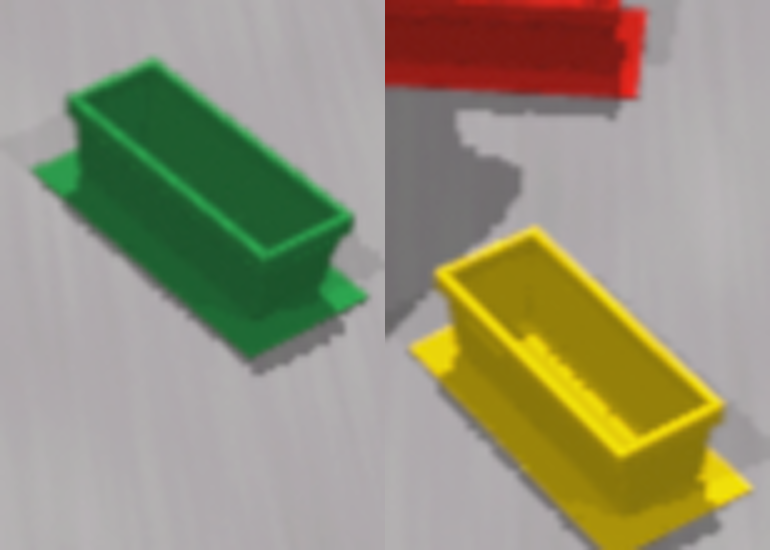

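View pics/jtop.png

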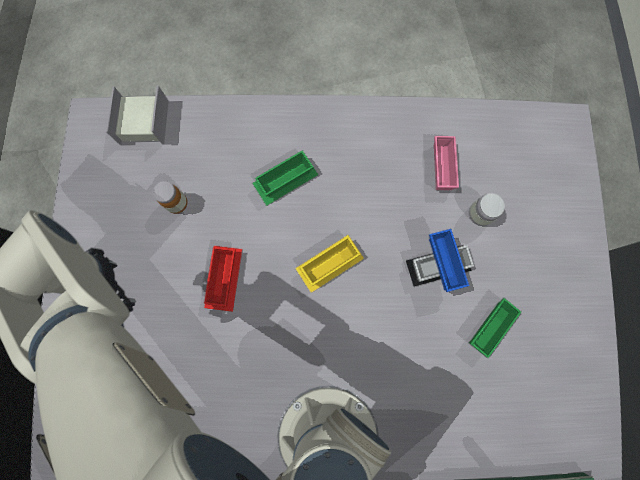

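The side crop shows all tubs seated flat. Green's rim corners are at crop (153,58), (68,100), (353,215) and (267,255), and yellow's at (535,227), (435,272), (723,403) and (624,458). The top view shows blue across the pan and the bystanders untouched.

```bash
python3 -c "
from h import *
for nm,a,o in(('g',[[153,58],[68,100],[353,215],[267,255]],[355,200]),('y',[[150,227],[50,272],[338,403],[239,458]],[262,200])):
  P=plane('side',np.array(a)/5+o,53)[0][:,:2]; print(nm,P.round(1).tolist(),P.mean(0))
# bright rim strips in top view
t=arm.capture('top'); 
for col,(r0,r1,c0,c1) in(('green',(145,210,245,325)),('yellow',(230,298,290,370)),('red',(240,318,198,248))):
  h=cv2.cvtColor(t,cv2.COLOR_RGB2HSV); print(col,np.percentile(h[r0:r1,c0:c1,2][h[r0:r1,c0:c1,1]>110],[10,50,90]))
cv2.imwrite('pics/l.png',np.hstack([cv2.resize(t[r:r+80,c:c+80],(400,400),interpolation=cv2.INTER_CUBIC)[:,:,::-1] for r,c in((140,245),(240,183))]))"
```

```text
g [[670.6, 199.5], [623.8, 166.4], [751.2, 75.2], [705.4, 47.4]] [687.75366878 122.12678007]
y [[432.2, 74.4], [385.4, 43.5], [514.2, -47.4], [469.1, -80.6]] [450.22826158  -2.51006086]
green [ 77.  93. 147.]
yellow [128.  190.5 227. ]
red [106. 133. 194.]
```

View pics/l.png

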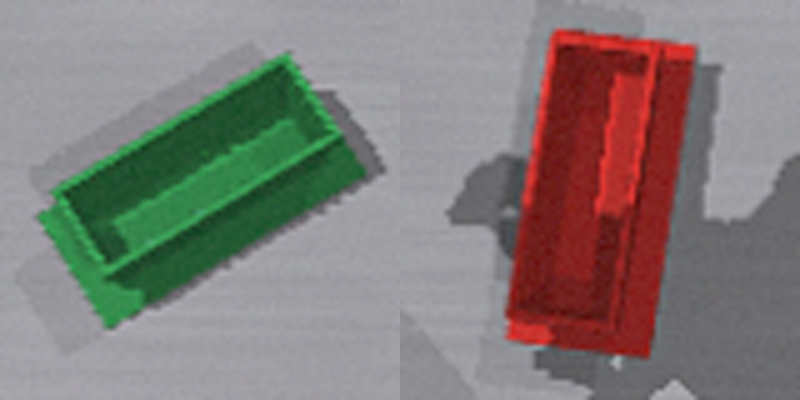

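```bash
python3 -c "
from h import *
for nm,a,o in(('g',[[290,55],[58,190],[343,138],[107,272]],[245,140]),('r',[[155,32],[258,45],[108,320],[212,330]],[183,240])):
  P=plane('top',np.array(a)/5+o,53)[0][:,:2]; print(nm,P.round(1).tolist(),P.mean(0))
"
```

```text
g [[747.7, 73.4], [669.3, 196.7], [699.9, 43.9], [623.4, 168.5]] [685.07347416 120.63108282]
r [[481.4, 300.7], [475.1, 246.2], [332.0, 316.9], [327.9, 263.1]] [404.11249618 281.74649331]
```

All four tubs are within about 2 mm of their places, so I hand in.

```bash
python3 -c "
from station import arm
s=arm.sense();print(s['time_s'],abs(s['qd']).max())
print(arm.sign_off())"
```

```text
27.7 0.02973511064103482
the job is handed in; nothing more can be done
None
```

I handed the job in at 27.7 s: working from the top of the stack down, the yellow, red and green tubs went onto their own mats and the blue one crosswise on the pan rim, all upright, released and within about 2 mm of centre by camera, with the jar and tin untouched.

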